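Trip test of the chocolate counter's safety cut-out

ROBOT

A 7-joint arm with a two-finger parallel gripper is mounted at the origin on the work surface. World frame = base frame: x ahead of the robot, y to its left, z up, the work surface at z = 0. Lengths are in m, angles in rad, forces in N, time in s.
With the tool pointing down it reaches from about 0.35 to 0.775 m from the base axis. Payload 3.1 kg.
Tool frame: the origin (TCP) lies midway between the tips of the shut fingers; the grasp point (between the pads) lies 19 mm behind it (arm.hold_point_z is the distance from the TCP to the grasp point, in m); z points along the fingers, y is the line along which they close (so a half turn about z gives the same grasp; the last joint's range is limited). The gripper opens to 85 mm and grips with 20 to 120 N. Pads are 22 mm wide; open, the fingers measure 114 mm over their backs; the gripper's body (76 mm by 85 mm) begins 54 mm behind the grasp point. The pads swing forward as they close: fully open they stand 13 mm farther back than shut.
Start: joints at [-1.349, 0.311, 0.014, 1.512, -0.004, 1.319, -0.027], TCP at [0.143, 0.531, 0.231] pointing down, gripper open.
Joint ranges: [-2.7, 2.7], [-0.3, 1.91], [-1.27, 1.3], [0.12, 2.57], [-1.44, 4.58], [0.2, 2.03], [-3.05, 3.05]. Speed limits (rad/s): [2.79, 2.79, 3.14, 3.14, 3.14, 3.14, 3.14].

INTERFACE

Orientations are given as a 3x3 rotation matrix whose columns are the frame's x, y, z axes.
In Python, from workcell import arm gives the robot as it stands. The module is installed in compiled form; this text tells all that it offers.
- The arm moves only by the tool drive_tool, never from a script. Its argument "series" is a list of rows, each an object of numbers: "dx", "dy", "dz": the shift along the tool's x, y, z in mm; "wx", "wy", "wz": the turn, a rotation vector about the tool's x, y, z in degrees. In form: [{"dx": .., "dy": .., "dz": .., "wx": .., "wy": .., "wz": ..}, ...]. A call has 1 to 10 rows; each row is the pose to reach, as a shift and turn from the pose commanded when the call began, along the tool's axes at that moment; what a row does not reach only later rows make up. A row lasts 1/10 s, in which the tool goes at most 50 mm and 8.59 degrees, less where a joint would pass 70% of its speed; a pose out of reach is approached as far as the arm can. A call with a gripper value outside its range is refused whole. "claw" is the opening, from 0 (shut) to 1 (fully open), set as the call begins (left out, the last holds). The fingers move at their own pace and stop on an object; "grip_force" is the grip in N (left out, the last holds). Time passes only in rows, so rows that repeat a pose let the fingers close. It gives the time, the measured TCP pose, the force, the opening and the grip force at its end, in the units of the state.
- arm.state(): the state, without advancing time (a new reading comes with each control period).
- arm.camera(name): name is "scene" or "top" or "wrist"; returns a dict with "pixels" (384x512x3 uint8, red, green, blue), "mtx" (3x3 intrinsics, pixels), "T" (4x4, takes a point from camera to world coordinates). Camera axes: x right, y up, looking along -z (the intrinsics and any distortion apply to the point x, -y, -z); pixel columns grow to the right and rows downward; lengths in m; the calibration is good to about 2 mm. A picture is of the moment at which its call begins. There is no depth.
- arm.close_job(): hands the job in; it is judged then, once.
The state is a dict: "time_s": time; "joints": joint angles; "qd": joint speeds; "tau": joint torques, N m; "eef_pos": TCP position; "tool_rot": TCP orientation; "ft_force": force on the tool from outside, world axes, zero at the start; "torque": the same for the moment, N m; "width": finger opening in m; "gripper_force": force on a finger pad.
Only numpy, scipy, OpenCV 4.12 (cv2) and the standard library are available. Lean on these libraries where they do the work, as an engineer would, in place of code of your own. Each camera call takes 0.05 s, during which the arm holds its last target. There are 200 camera calls.

TASK

Do the routine trip test of the chocolate counter's safety cut-out, the grey box with a lever on top: press its test button fully so that the lever drops, let go of the button, then lift the lever all the way back up to its home position, where it stays by itself. Do not ring the service bell (the box without a lever), and leave the other things on the counter where they are.

Things in the scene. Friction and masses are not known exactly. Their poses are not given: they have to be found in the camera images.
- rcd: Safety cut-out: light grey box 150 (x) x 190 (y) x 70 mm high, screwed down; the one with a lever. Origin at the centre of its underside, z up; its front with two round socket covers faces -x. On top a raised housing (x -20 to 50, y -75 to 20 mm, top z 100 mm) carries the test button; beside it, at y 45 mm, is the lever, then a cheek (y 67 to 73 mm, top z 100 mm).
- button_top (a point): Centre of the top of the unit's round black test button, 28 mm across, in a steel collar; at x 5, y -40, z 118 mm of the unit when not pressed, 12 mm above the collar. It moves with the button.
- test_button (a joint): Test button travel in m: 0 released, 0.010 fully pressed (straight down). It springs back; 1.2 N starts it, 4 to 6 N holds it fully down. Beyond about 7 mm it tips the lever past its balance point and the lever falls by its own weight within a second. While the button is held in, the lever cannot stay home.
- lever_hinge (a point): Middle of the lever's hinge axis, which runs along the unit's y; at x 25, y 45, z 85 mm of the unit. Fixed.
- lever_grip (a point): Centre of the lever's black cross grip: cylinder 22 mm across, 30 mm long, along the unit's y, on a steel bar 10 mm thick, 75 mm from the hinge axis. Home: x 47, y 45, z 157 mm of the unit; dropped: x -45, y 45, z 112 mm. Its ends are free (pinch it across its 30 mm length from above; it turns between the fingers), as is the space beneath (30 mm to the box when dropped).
- trip_lever (a joint): Lever angle in rad: 0 home (up, leaning 0.3 rad past upright to the unit's +x, on its stop), 0.3 upright (balance point), 1.5 fully dropped to the unit's -x, 0.37 rad above level. Nearly free hinge, lever about 0.12 kg: let go above 0.3 it falls to 1.5, below 0.3 it falls home to 0. At most about 2 N at the grip lifts it.
- bell_unit: A similar but smaller light grey box, the service bell: 130 x 160 x 60 mm, screwed to the counter, one button and a slotted sounder block (to z 86 mm) but no lever. Origin at the centre of its underside. Leave alone.
- bell_button (a joint): Travel of the bell's button in m (0 released, 0.007 pressed). Leave it unpressed.
- pyramid_slab: Loose white marble slab 210 x 110 x 6 mm with rows of small chocolate pyramids 50 mm high on it; origin at the centre of its underside. Leave alone.
- gift_boxes: Loose pair of stacked gift boxes, 90 x 130 mm, 65 mm high; origin at the centre of the underside. Leave alone.
- cocoa_jar: Loose glass jar with lid, 80 mm across, 120 mm high; origin at the centre of the underside. Leave alone.
- coffee_mug: Loose white mug, 80 mm across, 90 mm high, handle to its +y; origin at the centre of the underside. Leave alone.
- card_stand: Loose price-card holder with a blank card, foot 50 x 70 mm, 58 mm high; origin at the centre of the underside. Leave alone.
Things that resemble listed ones, but are neither listed nor needed, are in the scene too. What is shaped like the rcd but purple is not meant.

How it is judged:
On the way, in this order (a step that is already met when the one before it is completed fails the run):
1. the test button is pressed in while the lever is still up (value of joint test_button above 0.006 m and value of joint trip_lever below 0.9 rad).
2. the lever has dropped and the button is let go (value of joint trip_lever above 1.35 rad and value of joint test_button below 0.003 m), for 0.2 s.
At the end, for the whole second after the job is handed in: The lever is back home (within 0.1 rad of its stop) and at rest, the test button is out (within 2 mm) (value of joint trip_lever below 0.1 rad and value of joint test_button below 0.002 m and velocity of joint trip_lever between -0.1 and 0.1 rad/s); the robot touches nothing.
It fails at once if the service bell is rung (its button pressed more than 3 mm) (value of joint bell_button above 0.003 m).
It fails at once if one of the loose things on the counter is moved by more than 30 mm (distance of any of pyramid_slab, gift_boxes, cocoa_jar, coffee_mug, card_stand from where it was at the start of the episode above 0.03 m).
It also fails if it takes over 45 s, if anything falls off the work surface, if the arm or the gripper's body presses on something with over 40 N, if the wrist force passes 120 N, or if a joint passes its speed limit or range.

## Working session

There is one attempt and no reset: what is moved stays moved. The work goes in short steps, Python scripts to look and compute and a tool call to move; the robot and the scene stay as the last step left them, time stands still between calls to the robot, and variables do not carry over. Pictures are saved under pics/ and viewed, at most 10 in all, crops included, and the job is handed in when it is done.

Besides the shell and the picture viewer there is one more tool, called as name(argument=value, ...), one argument or row to a line, values as JSON. drive_tool: Moves the arm, as the interface text tells. Its arguments: {"type":"object","properties":{"series":{"type":"array","items":{"type":"object","properties":{"dx":{"type":"number"},"dy":{"type":"number"},"dz":{"type":"number"},"wx":{"type":"number"},"wy":{"type":"number"},"wz":{"type":"number"}}}},"claw":{"type":"number"},"grip_force":{"type":"number"}},"required":["series"]}

```bash
mkdir -p pics; python3 - <<'E'
from workcell import arm
import cv2,numpy as np
for n in("scene","top"):
    c=arm.camera(n);cv2.imwrite(f"pics/{n}0.png",c["pixels"][:,:,::-1]);print(n,c["mtx"].tolist(),c["T"].round(4).tolist(),c.keys())
s=arm.state();print(s["time_s"],s["eef_pos"],s["tool_rot"],s["ft_force"])
E
```

```text
scene [[352.0399986417995, 0.0, 260.8663200880495], [0.0, 352.0399986417995, 197.52771700526418], [0.0, 0.0, 1.0]] [[-0.803, -0.4646, 0.3733, 0.8502], [0.596, -0.6197, 0.5107, 0.3778], [-0.0059, 0.6326, 0.7745, 0.7119], [0.0, 0.0, 0.0, 1.0]] dict_keys(['pixels', 'mtx', 'T'])
top [[484.0398413241554, 0.0, 256.9460380755941], [0.0, 484.0398413241554, 195.89431847343582], [0.0, 0.0, 1.0]] [[-0.018, 0.9964, -0.0825, 0.4587], [-0.9997, -0.0194, -0.016, -0.0146], [-0.0175, 0.0822, 0.9965, 1.218], [0.0, 0.0, 0.0, 1.0]] dict_keys(['pixels', 'mtx', 'T'])
0.1 [0.14319406 0.53034581 0.2303274 ] [[-9.65433400e-01  2.60649383e-01 -4.99661073e-04]
 [ 2.60649855e-01  9.65431147e-01 -2.08661028e-03]
 [-6.14853199e-05 -2.14471984e-03 -9.99997698e-01]] [ 0.27152715  0.03279976 -0.93020733]
```

View pics/scene0.png

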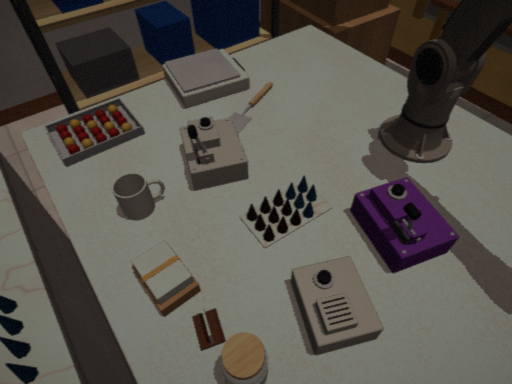

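View pics/top0.png

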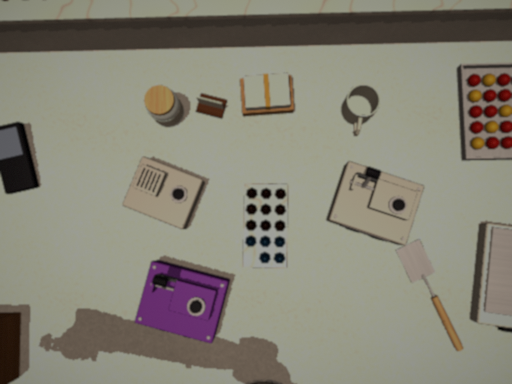

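The scene view shows the grey lever unit at about (213,150), with the bell at (335,300) and the purple decoy at (405,222). In the top view the unit is centred near (377,203), its button near (399,204) and its lever grip near (372,173). The mug is nearby at (361,105). I'll zoom in on the unit.

```bash
python3 - <<'E'
import cv2
a=cv2.imread("pics/top0.png")[150:255,315:435]
cv2.imwrite("pics/crop0.png",cv2.resize(a,None,fx=5,fy=5,interpolation=cv2.INTER_CUBIC))
E
```

```text
(no output)
```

View pics/crop0.png

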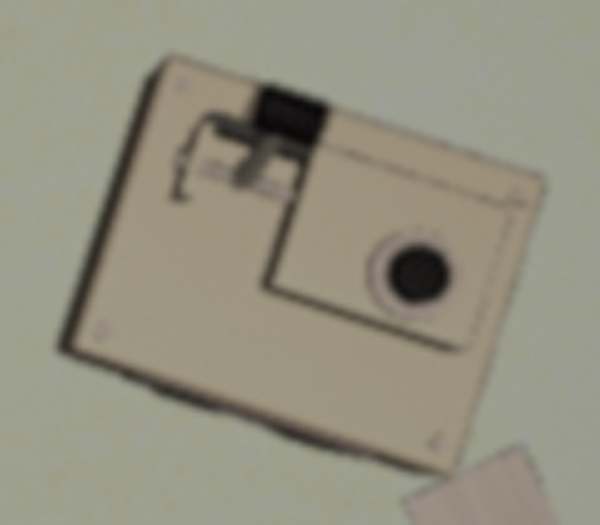

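The crop shows the box's top corners at about (168,57), (545,180), (452,472) and (68,345). The button is at (420,273) and the grip at (291,112). I'll fit the unit pose to these.

```bash
cat > h.py <<'E'
import numpy as np, cv2
from scipy.optimize import least_squares
def proj(c,P):
    T=np.linalg.inv(c["T"]); p=np.atleast_2d(P)@T[:3,:3].T+T[:3,3]; p=p*[1,-1,-1]
    q=p@c["mtx"].T; return q[:,:2]/q[:,2:]
def unit(pose,L):
    x,y,a=pose; c,s=np.cos(a),np.sin(a); L=np.atleast_2d(L)
    return L@np.array([[c,-s,0],[s,c,0],[0,0,1]]).T+[x,y,0]
def fit(c,L,uv,p0): 
    r=least_squares(lambda p:(proj(c,unit(p,L))-uv).ravel(),p0); return r.x,r.fun.reshape(-1,2)
def to_tool(s,P,R=None): return (np.asarray(P)-s["eef_pos"])@s["tool_rot"]*1000
E
python3 - <<'E'
from h import *
from workcell import arm
c=arm.camera("top"); s=arm.state()
L=np.array([[75,95,70],[75,-95,70],[-75,-95,70],[-75,95,70],[5,-40,118],[47,45,157]])/1000
uv=(np.array([[168,57],[545,180],[452,472],[68,345],[420,273],[291,112]])+.5)/5-.5+[315,150]
p,f=fit(c,L,uv,[.45,-.25,-.3]);print(p,f.round(2).tolist())
W=unit(p,[[5e-3,-.04,.118],[.047,.045,.157],[-.045,.045,.112]]);print(W.round(4),np.hypot(*W[:,:2].T))
print(to_tool(s,W).round(0), s["joints"].round(3))
E
```

```text
[ 0.53377208 -0.27845158 -0.34840707] [[-0.36, -1.5], [0.71, -0.56], [0.18, 1.2], [-0.07, 0.38], [0.07, -0.07], [-0.52, 0.46]]
[[ 0.5248 -0.3178  0.118 ]
 [ 0.5933 -0.2522  0.157 ]
 [ 0.5068 -0.2208  0.112 ]] [0.61351436 0.64468881 0.55284248]
[[-589. -719.  114.]
 [-639. -638.   75.]
 [-547. -630.  120.]] [-1.349  0.312  0.014  1.513 -0.004  1.319 -0.027]
```

drive_tool(
  series=[
    {"dx":-45,"dy":-18},
    {"dx":-90,"dy":-36},
    {"dx":-135,"dy":-54},
    {"dx":-180,"dy":-72},
    {"dx":-225,"dy":-90},
    {"dx":-270,"dy":-108},
    {"dx":-315,"dy":-126},
    {"dx":-356,"dy":-142},
    {"dx":-380,"dy":-180},
    {"dx":-405,"dy":-220},
  ],
  claw=0,
  grip_force=30,
)

```text
schema error: expected keys dx, dy, dz, wx, wy, wz
```

drive_tool(
  series=[
    {"dx":-27,"dy":-37},
    {"dx":-54,"dy":-74},
    {"dx":-81,"dy":-111},
    {"dx":-108,"dy":-147},
    {"dx":-136,"dy":-183},
    {"dx":-143,"dy":-228},
    {"dx":-150,"dy":-273},
    {"dx":-157,"dy":-318},
    {"dx":-164,"dy":-363},
    {"dx":-171,"dy":-408},
  ],
)

```text
schema error: expected keys dx, dy, dz, wx, wy, wz
```

```bash
python3 - <<'E'
from h import *
from workcell import arm
s=arm.state(); print(s["time_s"],s["eef_pos"],s["joints"].round(2),s["width"],s["ft_force"])
W=unit([.5338,-.2785,-.3484],[5e-3,-.04,.118]); print(to_tool(s,W).round(1))
Ry=unit([0,0,-.3484],np.eye(3)); print((s["tool_rot"].T@Ry.T).round(3))
E
```

```text
0.15 [0.14324348 0.53044375 0.23046624] [-1.35  0.31  0.01  1.51 -0.    1.32 -0.03] 0.08526440540800588 [-0.36084457 -0.52561365  0.27844125]
[[-589.5 -719.3  113.8]]
[[-0.996 -0.085 -0.   ]
 [-0.085  0.996 -0.002]
 [ 0.    -0.002 -1.   ]]
```

All keys are required, so I'm resending the moves with every one filled in.

drive_tool(
  series=[
    {"dx":-45,"dy":-18,"dz":0,"wx":0,"wy":0,"wz":0},
    {"dx":-90,"dy":-36,"dz":0,"wx":0,"wy":0,"wz":0},
    {"dx":-135,"dy":-54,"dz":0,"wx":0,"wy":0,"wz":0},
    {"dx":-180,"dy":-72,"dz":0,"wx":0,"wy":0,"wz":0},
    {"dx":-225,"dy":-90,"dz":0,"wx":0,"wy":0,"wz":0},
    {"dx":-270,"dy":-108,"dz":0,"wx":0,"wy":0,"wz":0},
    {"dx":-315,"dy":-126,"dz":0,"wx":0,"wy":0,"wz":0},
    {"dx":-356,"dy":-142,"dz":0,"wx":0,"wy":0,"wz":0},
    {"dx":-380,"dy":-180,"dz":0,"wx":0,"wy":0,"wz":0},
    {"dx":-405,"dy":-220,"dz":0,"wx":0,"wy":0,"wz":0},
  ],
  claw=0,
  grip_force=30,
)

```text
time_s: 1.15
eef_pos: [0.4776, 0.2117, 0.2306]
tool_rot: [[-0.966, 0.26, -0.001], [0.26, 0.966, -0.001], [0.001, -0.001, -1.0]]
ft_force: [0.0, 0.3, 0.3]
width: -0.0006
gripper_force: 0.0
```

drive_tool(
  series=[
    {"dx":-27,"dy":-37,"dz":0,"wx":0,"wy":0,"wz":0},
    {"dx":-54,"dy":-74,"dz":0,"wx":0,"wy":0,"wz":0},
    {"dx":-81,"dy":-111,"dz":0,"wx":0,"wy":0,"wz":0},
    {"dx":-108,"dy":-147,"dz":0,"wx":0,"wy":0,"wz":0},
    {"dx":-136,"dy":-183,"dz":0,"wx":0,"wy":0,"wz":0},
    {"dx":-143,"dy":-228,"dz":0,"wx":0,"wy":0,"wz":0},
    {"dx":-150,"dy":-273,"dz":0,"wx":0,"wy":0,"wz":0},
    {"dx":-157,"dy":-318,"dz":0,"wx":0,"wy":0,"wz":0},
    {"dx":-164,"dy":-363,"dz":0,"wx":0,"wy":0,"wz":0},
    {"dx":-171,"dy":-408,"dz":0,"wx":0,"wy":0,"wz":0},
  ],
)

```text
time_s: 2.15
eef_pos: [0.5352, -0.2269, 0.231]
tool_rot: [[-0.966, 0.26, -0.0], [0.26, 0.966, 0.0], [0.0, 0.0, -1.0]]
ft_force: [1.6, -0.3, 0.5]
width: -0.0003
gripper_force: 0.0
```

```bash
python3 - <<'E'
from h import *
from workcell import arm
s=arm.state(); print(s["time_s"],s["eef_pos"],s["joints"].round(2),s["width"],s["ft_force"])
W=unit([.5338,-.2785,-.3484],[5e-3,-.04,.118]); print(to_tool(s,W).round(1))
Ry=unit([0,0,-.3484],np.eye(3)); print((s["tool_rot"].T@Ry.T).round(3))
E
```

```text
2.15 [ 0.53520535 -0.22688258  0.23098951] [ 0.02  0.4   0.5   1.44 -0.19  1.35  1.84] -0.000284254510258124 [ 1.62731841 -0.28579197  0.5010595 ]
[[-13.7 -90.5 112.9]]
[[-0.996 -0.085  0.   ]
 [-0.085  0.996  0.   ]
 [-0.     0.    -1.   ]]
```

drive_tool(
  series=[
    {"dx":-6,"dy":-40,"dz":0,"wx":0,"wy":0,"wz":2.5},
    {"dx":-14,"dy":-80,"dz":20,"wx":0,"wy":0,"wz":4.9},
    {"dx":-14,"dy":-90,"dz":60,"wx":0,"wy":0,"wz":4.9},
    {"dx":-14,"dy":-90,"dz":80,"wx":0,"wy":0,"wz":4.9},
    {"dx":-14,"dy":-90,"dz":80,"wx":0,"wy":0,"wz":4.9},
  ],
)

```text
time_s: 2.65
eef_pos: [0.523, -0.3146, 0.1469]
tool_rot: [[-0.939, 0.344, -0.008], [0.344, 0.939, 0.005], [0.009, 0.002, -1.0]]
ft_force: [0.0, 0.3, -0.1]
width: 0.0002
gripper_force: 0.0
```

```bash
python3 - <<'E'
from h import *
from workcell import arm
c=arm.camera("wrist");d=arm.camera("scene"); s=arm.state(); print(s["time_s"],s["eef_pos"],s["ft_force"])
W=unit([.5338,-.2785,-.3484],[[5e-3,-.04,.118],[.047,.045,.157]]); print(to_tool(s,W).round(1))
print(proj(c,W),proj(c,s["eef_pos"]),proj(d,W),proj(d,s["eef_pos"]))
a=cv2.resize(d["pixels"][80:210,160:280],(355,384),interpolation=cv2.INTER_CUBIC)
cv2.imwrite("pics/w1.png",cv2.resize(np.hstack([c["pixels"],a])[:,:,::-1],(790,350)))
E
```

```text
2.75 [ 0.52616572 -0.31542664  0.15133487] [ 0.10390596 -0.31747639  0.94789962]
[[  0.4  -2.7  33.3]
 [-41.6  82.3  -5.6]]
[[252.29545622 230.09927019]
 [413.56953888 334.40842734]] [[256.50522601 258.81221683]] [[204.5684255  119.89472718]
 [191.925054   131.56468289]] [[202.9251345  110.18754178]]
```

View pics/w1.png

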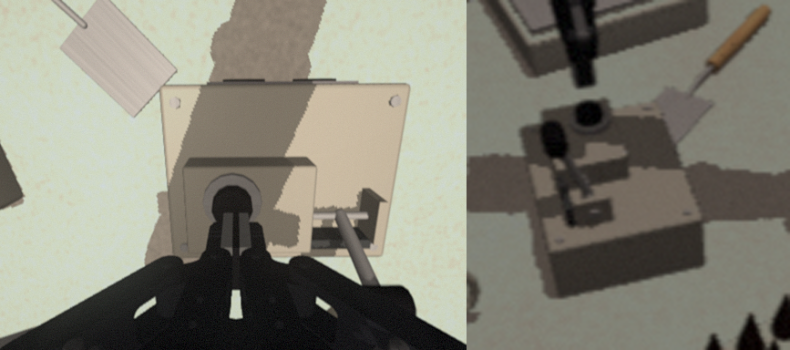

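The wrist view shows the collar centre at about (232,202), roughly 3 mm towards tool +x of my estimate. That is well inside the button, so I'm pressing now.

drive_tool(
  series=[
    {"dx":2,"dy":-1,"dz":15,"wx":0,"wy":0,"wz":0},
    {"dx":2,"dy":-1,"dz":30,"wx":0,"wy":0,"wz":0},
    {"dx":2,"dy":-1,"dz":36,"wx":0,"wy":0,"wz":0},
    {"dx":2,"dy":-1,"dz":40,"wx":0,"wy":0,"wz":0},
    {"dx":2,"dy":-1,"dz":42,"wx":0,"wy":0,"wz":0},
    {"dx":2,"dy":-1,"dz":42,"wx":0,"wy":0,"wz":0},
    {"dx":2,"dy":-1,"dz":42,"wx":0,"wy":0,"wz":0},
  ],
)

```text
time_s: 3.45
eef_pos: [0.5245, -0.3159, 0.1102]
tool_rot: [[-0.94, 0.342, 0.002], [0.342, 0.94, 0.0], [-0.002, 0.001, -1.0]]
ft_force: [0.3, 2.1, 3.8]
width: 0.0003
gripper_force: 1.7
```

drive_tool(
  series=[
    {"dx":0,"dy":0,"dz":1,"wx":0,"wy":0,"wz":0},
    {"dx":0,"dy":0,"dz":2,"wx":0,"wy":0,"wz":0},
    {"dx":0,"dy":0,"dz":2.5,"wx":0,"wy":0,"wz":0},
    {"dx":0,"dy":0,"dz":2.5,"wx":0,"wy":0,"wz":0},
    {"dx":0,"dy":0,"dz":2.5,"wx":0,"wy":0,"wz":0},
    {"dx":0,"dy":0,"dz":2.5,"wx":0,"wy":0,"wz":0},
    {"dx":0,"dy":0,"dz":2.5,"wx":0,"wy":0,"wz":0},
    {"dx":0,"dy":0,"dz":2.5,"wx":0,"wy":0,"wz":0},
    {"dx":0,"dy":0,"dz":2.5,"wx":0,"wy":0,"wz":0},
  ],
)

```text
time_s: 4.35
eef_pos: [0.5245, -0.316, 0.1081]
tool_rot: [[-0.94, 0.342, 0.002], [0.342, 0.94, 0.0], [-0.002, 0.001, -1.0]]
ft_force: [-0.8, 2.5, 7.3]
width: 0.0002
gripper_force: 4.0
```

drive_tool(
  series=[
    {"dx":0,"dy":0,"dz":-20,"wx":0,"wy":0,"wz":0},
    {"dx":0,"dy":0,"dz":-60,"wx":0,"wy":0,"wz":0},
    {"dx":0,"dy":0,"dz":-95,"wx":0,"wy":0,"wz":0},
    {"dx":0,"dy":0,"dz":-95,"wx":0,"wy":0,"wz":0},
    {"dx":0,"dy":0,"dz":-95,"wx":0,"wy":0,"wz":0},
  ],
  claw=0.75,
)

```text
time_s: 4.85
eef_pos: [0.5236, -0.3173, 0.2022]
tool_rot: [[-0.939, 0.343, 0.001], [0.343, 0.939, -0.002], [-0.002, -0.001, -1.0]]
ft_force: [0.1, -0.6, -0.6]
width: 0.0638
gripper_force: 0.0
```

```bash
python3 - <<'E'
from h import *
from workcell import arm
c=arm.camera("wrist");d=arm.camera("scene"); s=arm.state(); print(s["time_s"],s["eef_pos"],s["width"],s["ft_force"])
W=unit([.5338,-.2785,-.3484],[[5e-3,-.04,.118],[-.045,.045,.112]]); print(to_tool(s,W).round(1))
print(proj(c,W),proj(d,W))
a=cv2.resize(d["pixels"][80:210,160:280],(355,384),interpolation=cv2.INTER_CUBIC)
cv2.imwrite("pics/w2.png",cv2.resize(np.hstack([c["pixels"],a])[:,:,::-1],(790,350)))
E
```

```text
4.95 [ 0.52265532 -0.31600187  0.20005081] 0.06409838235145354 [ 0.1937787   0.67557356 -0.78825836]
[[-2.9 -0.9 82. ]
 [47.2 84.  88.2]]
[[257.01289781 197.03220636]
 [371.62533873 130.59402571]] [[204.5684255  119.89472718]
 [230.48823475 138.35353869]]
```

View pics/w2.png

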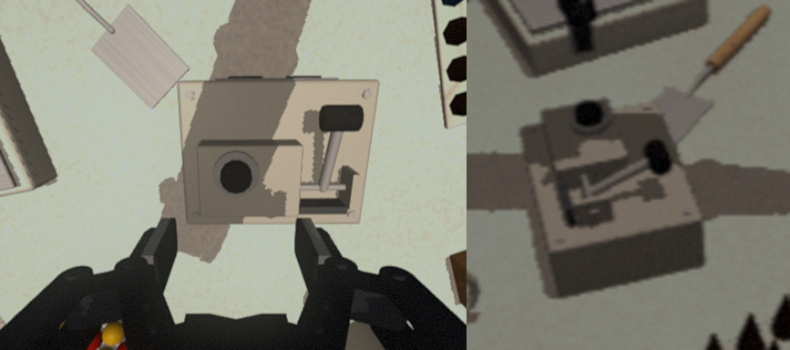

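The lever has dropped and the button is released. The grip is at (341,118) in the picture, within about 1.5 mm of the prediction. Next I'll go over it, lower and pinch.

drive_tool(
  series=[
    {"dx":24,"dy":42,"dz":10,"wx":0,"wy":0,"wz":0},
    {"dx":48,"dy":85,"dz":20,"wx":0,"wy":0,"wz":0},
    {"dx":48,"dy":85,"dz":50,"wx":0,"wy":0,"wz":0},
    {"dx":48,"dy":85,"dz":75,"wx":0,"wy":0,"wz":0},
    {"dx":48,"dy":85,"dz":95,"wx":0,"wy":0,"wz":0},
    {"dx":48,"dy":85,"dz":107,"wx":0,"wy":0,"wz":0},
    {"dx":48,"dy":85,"dz":107,"wx":0,"wy":0,"wz":0},
  ],
)

```text
time_s: 5.65
eef_pos: [0.5054, -0.219, 0.0919]
tool_rot: [[-0.94, 0.342, -0.006], [0.342, 0.94, 0.002], [0.006, -0.0, -1.0]]
ft_force: [-0.3, -0.9, 0.0]
width: 0.0638
gripper_force: 0.0
```

drive_tool(
  series=[
    {"dx":0,"dy":0,"dz":0,"wx":0,"wy":0,"wz":0},
    {"dx":0,"dy":0,"dz":0,"wx":0,"wy":0,"wz":0},
    {"dx":0,"dy":0,"dz":0,"wx":0,"wy":0,"wz":0},
    {"dx":0,"dy":0,"dz":0,"wx":0,"wy":0,"wz":0},
    {"dx":0,"dy":0,"dz":0,"wx":0,"wy":0,"wz":0},
    {"dx":0,"dy":0,"dz":0,"wx":0,"wy":0,"wz":0},
  ],
  claw=0.2,
  grip_force=20,
)

```text
time_s: 6.25
eef_pos: [0.508, -0.2216, 0.0961]
tool_rot: [[-0.939, 0.343, 0.002], [0.343, 0.939, -0.002], [-0.003, -0.002, -1.0]]
ft_force: [-1.8, -3.4, 5.9]
width: 0.0295
gripper_force: 23.7
```

Gripped at 30 mm. I'm lifting along the arc.

drive_tool(
  series=[
    {"dx":-3,"dy":0,"dz":-7,"wx":0,"wy":0,"wz":0},
    {"dx":-7,"dy":0,"dz":-13,"wx":0,"wy":0,"wz":0},
    {"dx":-11,"dy":0,"dz":-19,"wx":0,"wy":0,"wz":0},
    {"dx":-16,"dy":0,"dz":-25,"wx":0,"wy":0,"wz":0},
    {"dx":-22,"dy":0,"dz":-30,"wx":0,"wy":0,"wz":0},
    {"dx":-28,"dy":0,"dz":-35,"wx":0,"wy":0,"wz":0},
    {"dx":-34,"dy":0,"dz":-38.5,"wx":0,"wy":0,"wz":0},
    {"dx":-41,"dy":0,"dz":-42,"wx":0,"wy":0,"wz":0},
    {"dx":-41,"dy":0,"dz":-42,"wx":0,"wy":0,"wz":0},
  ],
)

```text
time_s: 7.15
eef_pos: [0.5444, -0.2347, 0.1364]
tool_rot: [[-0.939, 0.343, -0.004], [0.343, 0.939, 0.0], [0.004, -0.001, -1.0]]
ft_force: [-4.3, -3.9, 0.2]
width: 0.0296
gripper_force: 21.3
```

drive_tool(
  series=[
    {"dx":-7,"dy":0,"dz":-2.5,"wx":0,"wy":0,"wz":0},
    {"dx":-14,"dy":0,"dz":-4.5,"wx":0,"wy":0,"wz":0},
    {"dx":-22,"dy":0,"dz":-5.5,"wx":0,"wy":0,"wz":0},
    {"dx":-29,"dy":0,"dz":-6,"wx":0,"wy":0,"wz":0},
    {"dx":-37,"dy":0,"dz":-5.5,"wx":0,"wy":0,"wz":0},
    {"dx":-44,"dy":0,"dz":-4.5,"wx":0,"wy":0,"wz":0},
    {"dx":-48,"dy":0,"dz":-3.5,"wx":0,"wy":0,"wz":0},
    {"dx":-48,"dy":0,"dz":-3.5,"wx":0,"wy":0,"wz":0},
    {"dx":-48,"dy":0,"dz":-3.5,"wx":0,"wy":0,"wz":0},
  ],
)

```text
time_s: 8.05
eef_pos: [0.5912, -0.2514, 0.1405]
tool_rot: [[-0.939, 0.343, 0.0], [0.343, 0.939, -0.001], [-0.001, -0.001, -1.0]]
ft_force: [-1.8, -4.0, 1.8]
width: 0.0294
gripper_force: 21.4
```

```bash
python3 - <<'E'
from h import *
from workcell import arm
d=arm.camera("scene"); s=arm.state(); print(s["time_s"],s["eef_pos"],s["width"],s["ft_force"])
W=unit([.5338,-.2785,-.3484],[[.047,.045,.157]]); print(to_tool(s,W).round(1))
cv2.imwrite("pics/w3.png",cv2.resize(d["pixels"][70:210,140:300,::-1],None,fx=3,fy=3))
E
```

```text
8.1 [ 0.59120142 -0.2514036   0.1405442 ] 0.02952269700111214 [-3.05931137 -3.8816129   1.19228558]
[[ -2.3  -0.1 -16.5]]
```

View pics/w3.png

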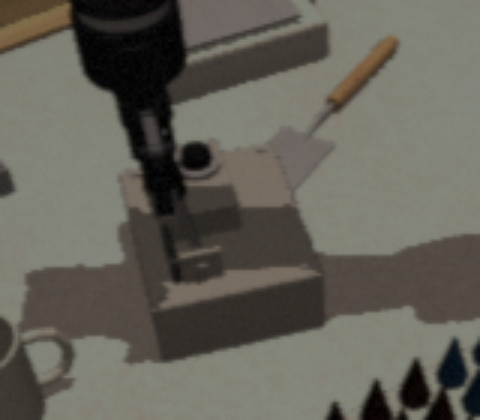

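The picture shows the lever upright in the fingers near home, with the grip hidden at about (165,190). I'm releasing it and rising clear.

drive_tool(
  series=[
    {"dx":0,"dy":0,"dz":0,"wx":0,"wy":0,"wz":0},
    {"dx":0,"dy":0,"dz":0,"wx":0,"wy":0,"wz":0},
    {"dx":0,"dy":0,"dz":0,"wx":0,"wy":0,"wz":0},
    {"dx":0,"dy":0,"dz":0,"wx":0,"wy":0,"wz":0},
    {"dx":0,"dy":0,"dz":-20,"wx":0,"wy":0,"wz":0},
    {"dx":0,"dy":0,"dz":-50,"wx":0,"wy":0,"wz":0},
    {"dx":0,"dy":0,"dz":-90,"wx":0,"wy":0,"wz":0},
    {"dx":60,"dy":0,"dz":-120,"wx":0,"wy":0,"wz":0},
    {"dx":100,"dy":0,"dz":-120,"wx":0,"wy":0,"wz":0},
    {"dx":100,"dy":0,"dz":-120,"wx":0,"wy":0,"wz":0},
  ],
  claw=0.75,
)

```text
time_s: 9.1
eef_pos: [0.4915, -0.2148, 0.2606]
tool_rot: [[-0.939, 0.344, -0.003], [0.344, 0.939, 0.004], [0.005, 0.003, -1.0]]
ft_force: [0.2, -0.2, -1.1]
width: 0.064
gripper_force: 0.0
```

```bash
python3 - <<'E'
from h import *
from workcell import arm
d=arm.camera("scene"); c=arm.camera("wrist"); s=arm.state(); print(s["time_s"],s["eef_pos"],s["width"],s["ft_force"])
W=unit([.5338,-.2785,-.3484],[[.047,.045,.157]]); print(proj(c,W),proj(d,W))
a=cv2.resize(d["pixels"][80:210,160:280],(355,384),interpolation=cv2.INTER_CUBIC)
cv2.imwrite("pics/w4.png",cv2.resize(np.hstack([c["pixels"],a])[:,:,::-1],(790,350)))
E
```

```text
9.2 [ 0.49658746 -0.21537894  0.26106373] 0.06420455026977072 [ 0.19278234 -0.01716379  0.55061877]
[[255.76023672 296.27253786]] [[191.925054   131.56468289]]
```

View pics/w4.png

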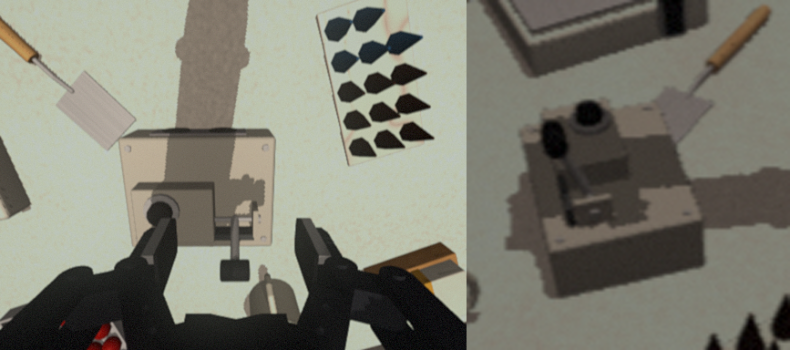

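The grip is at (235,270) in the wrist view, which is (258,296) at full size. The home prediction was (256,296), so the lever is home. The gripper is clear, and I'm handing in.

```bash
python3 -c "
from workcell import arm
print(arm.close_job())"
```

```text
the job is handed in; nothing more can be done
None
```

The trip test is done and handed in at about 9 s of the 45 s allowed: I pressed the button until the lever dropped, released it, and lifted the lever back to home, where the last pictures show it staying. The bell and the loose things were not touched; the hand-in returned no verdict.

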